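# Isolate the tagged air line in the workshop's valve box

### The job

Push the loose cover plate of the air-valve box all the way back over the fixed deck, keeping it down in its guides, so that the three valve levers are uncovered. Then push the lever of the valve that has the round disc under its nut fully shut, a quarter turn clockwise until it stands crosswise to its pipe against its stop. Leave the cover open, leave the other two levers as they are, do not lift the cover, and do not disturb the other things in the box and on the bench.

Things in the scene. Friction and masses are not known exactly. Their poses are not given: they have to be found in the camera images.
- valve_box: Grey steel air-valve box bolted to the bench, 300 (x) x 350 (y) x 85 mm high, walls 4 mm. Origin: centre of its underside, on the bench; z up. Its -x side, with three quick couplers standing 35 mm out, is towards the robot. Front half: open-topped bay with the valves; rear half: fixed deck. A filter-regulator 120 mm high is fixed to its +y side (x 30 to 110, y 175 to 305 mm).
- bay (a point): Centre of the valve bay's mouth, at rim height (85 mm up); the bay is clear from x -146 to 0 and y -156 to +156 mm in the box frame. Three valve stems stand in it at box x = -105, y = +95, +10 and -75 mm; which valve stands at which place varies. A brass header pipe crosses it along y at box x = -22, topping out 46 mm above the bench.
- deck (a point): Centre of the fixed deck on the box's rear half, flush with the rim, 85 mm up. Guides stand 12 mm above rim and deck along both y sides (inner faces at box y = +-169 mm); stop strips, inner faces at box x = -146 (10 mm high) and +146 mm (12 mm high), cross the front and rear edges.
- cover: Loose aluminium cover plate, 150 (x) x 334 (y) x 4 mm, about 0.5 kg, lying on the rim between the guides with 2 mm play each side, unfastened; slides along the box's x against its own friction only (2 to 5 N). Origin: centre of its underside; axes as the box's. Shut, it is at box x = -69 mm (or left ajar, up to 29 mm further back); fully back against the rear stop, at +71 mm.
- pull (a point): Top middle of the cover's finger pull: an upright flat strip 4 mm thick (x) and 120 mm long (y) at the middle of the cover, rising from its top face (4 mm) to 30 mm above its underside, so 115 mm above the bench. Its -x face is free to push against.
- disc_lever (a joint): Angle of the marked lever (rad): 0 = open, pointing along the box's +x, in line with its pipe; 1.571 = shut against its stop, pointing along the box's -y. Grows as the lever turns clockwise seen from above. Starts open or up to 0.2 off. Turns stiffly (0.22 N m, some 5 N at the sleeve) and stays where left.
- disc_pivot (a point): On the stem axis of the marked valve, level with its lever's top, 70 mm above the bench; the lever turns about the vertical through it. Only this valve has a round bare-metal disc, 36 mm across, under its hexagon nut (nut top 79 mm above the bench). All three levers have the same black sleeve.
- disc_end (a point): Middle of the outer end of the marked lever, 58 mm from the stem axis, 62 mm above the bench. Its sleeve reaches from 14 to 58 mm from the axis, is 14 mm wide and 16 mm high (54 to 70 mm above the bench) with flat upright sides; the space beside it is free down to 46 mm above the bench.
- plain1_end (a point): Outer end of the lever of a plain valve (same lever, small washer instead of the disc), which stands nearly open (pointing along the box's +x). To be left as it is.
- plain2_end (a point): Outer end of the lever of the other plain valve, which is already shut or nearly so (pointing along the box's -y). To be left as it is.
- nipple: Spare brass hex nipple, 22 mm across, 29 mm high, standing loose on the floor of the bay by its front wall. Origin: centre of its underside.
- socket: Deep steel socket, 33 mm across, 63 mm high, standing on the bench by the box's +y side, between the tin and the regulator. Origin: centre of its underside.
- tin: Blue-banded tin, 76 mm across, 75 mm high, standing on the bench by the box's +y side. Origin: centre of its underside.
- wrench: Combination wrench, 200 mm long, lying on the bench by the box's -y side. Origin on its underside.
- hub: Steel wheel hub, flange 150 mm across, 120 mm high, standing flange down on newspaper at the right of the bench. Origin: centre of its underside.
- hammer: Hammer, 260 mm long, lying at the right of the bench near the robot. Origin on its underside.
- spray: Spray can, 58 mm across, 190 mm high, standing at the left of the bench. Origin: centre of its underside.

How it is judged:
On the way, in this order (a step that is already met when the one before it is completed fails the run):
1. the cover is slid back: its centre at least 50 mm behind the box's centre (71 mm is fully back), lever not yet shut (x of cover in the frame of valve_box above 0.05 m), for 0.2 s.
2. the marked lever is pushed fully shut (within about 5 degrees of its stop) (value of joint disc_lever above 1.48 rad), for 0.2 s.
At the end, for the whole second after the job is handed in: The cover lies flat in its guides on the deck, slid back until its centre is at least 50 mm behind the box's centre (fully back is 71 mm); the marked lever is shut beyond 1.48 rad (stop at 1.571); the ends of the two plain levers are within 12 mm of where they were; all at rest (x of cover in the frame of valve_box above 0.05 m and value of joint disc_lever above 1.48 rad and height (world z) of cover below 0.092 m and angle between cover's own z axis and vertical below 0.05 rad and linear speed of cover below 0.01 m/s and velocity of joint disc_lever between -0.05 and 0.05 rad/s and distance of each of plain1_end, plain2_end from where it was at the start of the episode below 0.012 m); the robot touches nothing.
It fails at once if the cover is lifted (more than 12 mm) or tipped out of its guides (height (world z) of cover above 0.097 m or angle between cover's own z axis and vertical above 0.12 rad).
It fails at once if a plain lever is moved more than 12 mm at its end (distance of any of plain1_end, plain2_end from where it was at the start of the episode above 0.012 m).
It fails at once if a bystander is moved more than 25 mm (distance of any of nipple, socket, tin, wrench, hub, hammer, spray from where it was at the start of the episode above 0.025 m).
It also fails if it takes over 48 s, if anything falls off the work surface, if the arm or the gripper's body presses on something with over 40 N, if the wrist force passes 120 N, or if a joint passes its speed limit or range.

### The arm

A 6-joint arm with a two-finger parallel gripper is mounted at the origin on the work surface. World frame = base frame: x ahead of the robot, y to its left, z up, the work surface at z = 0. Lengths are in m, angles in rad, forces in N, time in s.
With the tool pointing down it reaches from about 0.375 to 0.925 m from the base axis. Payload 5.7 kg.
Tool frame: the origin (TCP) lies on the centre line of the jaws, within the pads' length; the fingertips stand 17 mm ahead of it and the grasp point (between the pads) lies 2 mm behind it; z points along the fingers, y is the direction in which the jaws open and shut (so a half turn about z gives the same grasp; the last joint's range is limited). The gripper opens to 85 mm and grips with 20 to 120 N. Pads are 22 mm wide; open, the fingers measure 114 mm over their backs; the gripper's body (76 mm by 85 mm) begins 54 mm behind the grasp point. The pads swing forward as they close: fully open they stand 13 mm farther back than shut.
Start: joints at [1.16, 0.359, 1.51, -0, 1.272, -0.115], TCP at [0.175, 0.574, 0.248] pointing down, gripper open.
Joint ranges: [-2.97, 2.97], [-1.01, 2.36], [0.21, 2.38], [-0.96, 4.11], [0.2, 2.71], [-2.98, 2.98]. Speed limits (rad/s): [2.39, 2.39, 3.14, 3.14, 3.14, 3.14].

### API

Orientations are given as [roll, pitch, yaw] about the fixed x, y, z axes, in that order (R = Rz(yaw) Ry(pitch) Rx(roll)).
In Python, from station import move_ptp, servo_line, goto_joints, command_gripper, wait, inverse_kinematics, capture, camera_params, Unreachable, finish_job, current_time_s, current_qpos, current_joint_velocities, current_tau, current_tool_pos, current_ee_rot, current_ft_force, current_torque, current_gripper_width gives the robot as it stands. Calls block until the motion is done:
- move_ptp(position, orientation): joint-space move of the TCP to a pose.
- servo_line(position, velocity=0.15, rotation=None): straight line of the TCP; rotation=None keeps the orientation; velocity is the mean speed in m/s.
- goto_joints(angles): joint-space move.
- command_gripper(opening, grasp_force=None): finger opening in m; grasp_force is the grip in N (None keeps the last); returns when the fingers have stopped.
- wait(seconds).
- inverse_kinematics(position, orientation): joint angles nearest the present ones, or None.
- capture(name): name is "side" or "top"; returns (picture, depth): 420x560x3 uint8, blue, green, red; 420x560 float32, m along the optical axis (not along the pixel's ray), 0 where there is no reading.
- camera_params(name): a dict with "intrinsics" (3x3 intrinsics, pixels), "k1" (the pictures are not rectified: a ray, as slopes to the right and down, at radius r is drawn at 1 + k1 r^2 times it, then the intrinsics apply), "R" (3x3) and "t" (3): a world point X has camera coordinates R X + t. Camera axes: x right, y down, z forward; pixel columns grow to the right and rows downward; lengths in m; the calibration is good to about 2 mm. A picture is of the moment at which its call begins. camera_params takes no time and is no camera call.
A pose or a line that the arm cannot do raises Unreachable and nothing moves.
- finish_job(): hands the job in, once; it reports no verdict.
Readings, each from a call of its own:
- current_time_s(): time.
- current_qpos(): joint angles.
- current_joint_velocities(): joint speeds.
- current_tau(): joint torques, N m.
- current_tool_pos(): TCP position.
- current_ee_rot(): TCP orientation.
- current_ft_force(): force on the tool from outside, world axes, zero at the start.
- current_torque(): the same for the moment, N m.
- current_gripper_width(): finger opening in m.
Only numpy, scipy, OpenCV 4.12 (cv2) and the standard library are available. Lean on these libraries where they do the work, as an engineer would, in place of code of your own. Each camera call takes 0.05 s, during which the arm holds its last target.

## Working session

There is one attempt and no reset: what is moved stays moved. The work goes in short steps, each a Python script; the robot and the scene stay as the last script left them, time stands still between calls to the robot, and variables do not carry over. Pictures are saved under pics/ and viewed, and the job is handed in when it is done.

```bash
ls; mkdir -p pics; python3 - <<'E'
from station import *
import cv2,numpy as np
for n in("top","side"):
    p,d=capture(n); cv2.imwrite(f"pics/{n}0.png",p); np.save(f"pics/{n}0.npy",d)
    c=camera_params(n); print(n,c)
print(current_time_s(),current_tool_pos(),current_ee_rot(),current_gripper_width())
E
```

```text
pics
top {'intrinsics': array([[477.82733414,   0.        , 283.19999097],
       [  0.        , 477.82733414, 206.78059305],
       [  0.        ,   0.        ,   1.        ]]), 'k1': -0.12614743718155774, 'R': array([[ 5.11386048e-04, -9.99850150e-01,  1.73036192e-02],
       [-9.80331015e-01, -3.91629012e-03, -1.97321475e-01],
       [ 1.97359672e-01, -1.68623671e-02, -9.80186115e-01]]), 't': array([-0.02244015,  0.55477543,  1.45858761])}
side {'intrinsics': array([[540.01765147,   0.        , 281.3783256 ],
       [  0.        , 540.01765147, 209.99083278],
       [  0.        ,   0.        ,   1.        ]]), 'k1': -0.0668168769618954, 'R': array([[-0.89097883, -0.45365336,  0.01885092],
       [-0.2611906 ,  0.47813568, -0.83854978],
       [ 0.37139763, -0.75205378, -0.54449877]]), 't': array([0.47038885, 0.22860028, 1.50651649])}
0.1 [0.17468848 0.57337888 0.24754831] [-3.13993126e+00 -1.77383282e-04  2.84578749e+00] 0.08550802308602178
```

View pics/top0.png

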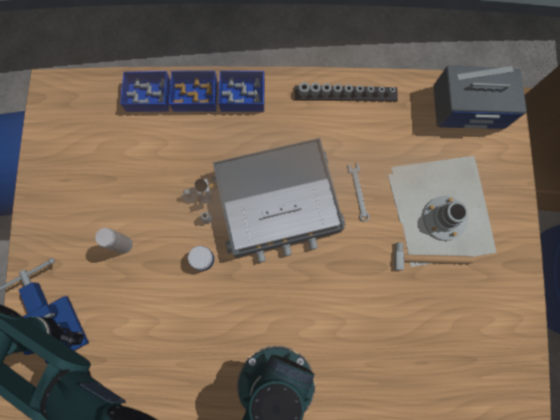

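View pics/side0.png

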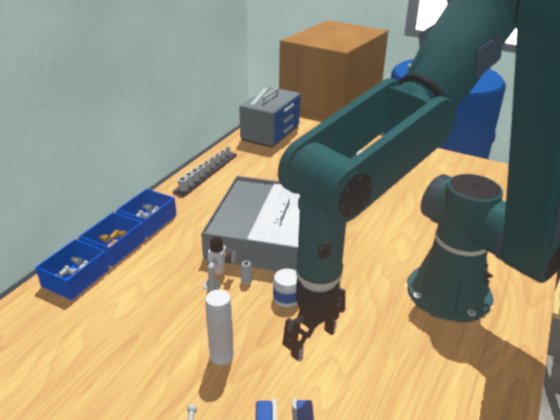

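```bash
python3 - <<'E'
import cv2
p=cv2.imread("pics/top0.png")[130:275,180:380]
cv2.imwrite("pics/top0z.png",cv2.resize(p,None,fx=4,fy=4,interpolation=cv2.INTER_CUBIC))
E
```

```text
(no output)
```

View pics/top0z.png

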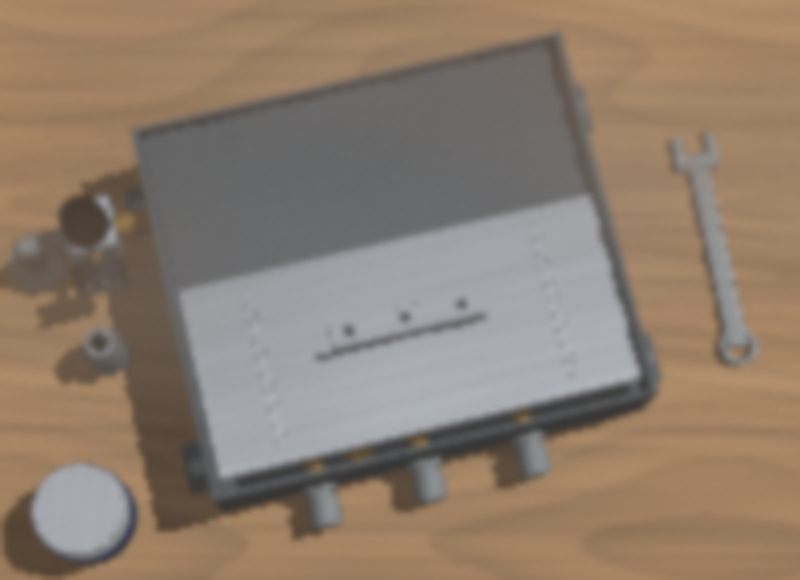

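```bash
cat > h.py <<'E'
from station import *
import cv2,numpy as np
from scipy.optimize import least_squares
def proj(n,X):
    c=camera_params(n); r=cv2.Rodrigues(c["R"])[0]
    return cv2.projectPoints(np.asarray(X,float).reshape(-1,3),r,c["t"],c["intrinsics"],np.array([c["k1"],0,0,0]))[0].reshape(-1,2)
def unproj(n,uv,z):
    c=camera_params(n)
    q=cv2.undistortPoints(np.asarray(uv,float).reshape(-1,1,2),c["intrinsics"],np.array([c["k1"],0,0,0])).reshape(-1,2)
    d=np.c_[q,np.ones(len(q))]@c["R"]; o=-c["R"].T@c["t"]
    z=np.broadcast_to(z,len(q))
    return o+d*((z-o[2])/d[:,2])[:,None]
def b2w(P,X):
    X=np.asarray(X,float).reshape(-1,3);c,s=np.cos(P[2]),np.sin(P[2])
    return np.c_[P[0]+c*X[:,0]-s*X[:,1],P[1]+s*X[:,0]+c*X[:,1],X[:,2]]
def w2b(P,X):
    X=np.asarray(X,float).reshape(-1,3)-[P[0],P[1],0];c,s=np.cos(P[2]),np.sin(P[2])
    return np.c_[c*X[:,0]+s*X[:,1],-s*X[:,0]+c*X[:,1],X[:,2]]
E
python3 - <<'E'
from h import *
z=lambda u,v:(180+u/4,130+v/4)
# outer top corners rear-left, rear-right, front-left , front-right
uv=np.array([z(137,130),z(560,37),z(215,502),z(650,397)])
M=np.array([[.15,.175,.097],[.15,-.175,.097],[-.15,.175,.095],[-.15,-.175,.095]])
f=lambda P:(proj("top",b2w(P,M))-uv).ravel()
r=least_squares(f,[0.6,0,0.2]);print(r.x,r.fun)
P=r.x
# cover corners at z .089
cc=unproj("top",[z(180,290),z(590,196),z(222,474),z(638,381)],.089);print(w2b(P,cc))
pp=unproj("top",[z(318,357),z(484,316)],.115);print(w2b(P,pp))
d=np.load("pics/top0.npy");print(d[190,270],d[165,270])
p=cv2.imread("pics/top0.png")
def line(a,b,col):
    q=proj("top",b2w(P,[a,b]));q=(q-[180,130]+.5)*4-.5
    cv2.line(big,*[tuple(int(x) for x in k) for k in q],col,1)
big=cv2.resize(p[130:275,180:380],None,fx=4,fy=4,interpolation=cv2.INTER_CUBIC)
for i,j in((0,1),(1,3),(3,2),(2,0)): line(M[i],M[j],(0,0,255))
I=np.array([[.146,.169,.085],[.146,-.169,.085],[-.146,.169,.085],[-.146,-.169,.085]])
for i,j in((0,1),(1,3),(3,2),(2,0)): line(I[i],I[j],(0,255,0))
B=M*[1,1,0]
for i,j in((0,1),(1,3),(3,2),(2,0)): line(B[i],B[j],(255,0,255))
cv2.imwrite("pics/fit0.png",big)
E
```

```text
[ 0.58194494 -0.00374407  0.23108862] [-1.47939876 -0.10715276  0.65492349 -0.49274591 -1.07351431  0.02701512
  1.91517249  0.40360087]
[[ 0.01700154  0.16415235  0.089     ]
 [ 0.0185336  -0.16474756  0.089     ]
 [-0.1302828   0.16248029  0.089     ]
 [-0.13254491 -0.16466699  0.089     ]]
[[-0.06313837  0.07159771  0.115     ]
 [-0.06072238 -0.05821741  0.115     ]]
1.4888196 1.5095549
```

View pics/fit0.png

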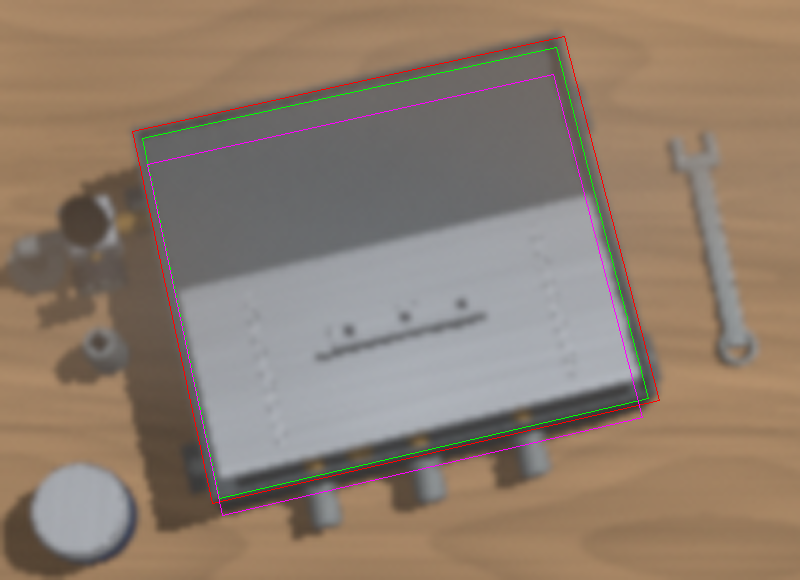

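```bash
cat >> h.py <<'E'
P=np.array([0.58194,-0.00374,0.23109])
def st(tag=""):
    print(tag,round(current_time_s(),2),np.round(current_tool_pos(),4),np.round(w2b(P,current_tool_pos())[0],4),np.round(current_ft_force(),1),flush=True)
def W(x,y,z): return b2w(P,[[x,y,z]])[0].tolist()
E
python3 - <<'E'
from h import *
print("spray",unproj("top",[(105,237)],.19), "tin",unproj("top",[(200,258)],.075))
command_gripper(0.0); print(current_gripper_width())
R=[np.pi,0,P[2]]
move_ptp(W(-.088,0.003,.25),R); st("above")
print(current_ee_rot())
servo_line(W(-.088,0.003,.116),0.12); st("down")
for x in np.arange(-.08,-.03,.006):
    servo_line(W(x,0.003,.116),0.04); st()
E
```

```text
spray [[0.43691666 0.49432323 0.19      ]] tin [[0.38959626 0.23432388 0.075     ]]
-0.0005361629913316844
above 3.27 [ 0.4957 -0.0203  0.25  ] [-0.0878  0.0036  0.25  ] [0.6 0.4 0.4]
[-3.14133292e+00 -7.00904341e-05  2.32381720e-01]
down 4.53 [ 0.4962 -0.0211  0.1166] [-0.0875  0.0028  0.1166] [-0.2 -0.4  0. ]
 4.88 [ 0.5041 -0.0191  0.1163] [-0.0793  0.0029  0.1163] [ 0.1  0.  -0.1]
 5.18 [ 0.5096 -0.0178  0.116 ] [-0.0736  0.0029  0.116 ] [ 0.6 -0.  -0.9]
 5.48 [ 0.5154 -0.0163  0.116 ] [-0.0677  0.003   0.116 ] [0.7 0.2 0.1]
 5.78 [ 0.5208 -0.0149  0.1158] [-0.062   0.0031  0.1158] [-1.   0.7 -1.2]
 6.08 [ 0.5271 -0.0136  0.116 ] [-0.0557  0.003   0.116 ] [-1.2  0.2  0.3]
 6.38 [ 0.533  -0.0122  0.1161] [-0.0495  0.0029  0.1161] [-0.1 -0.1 -0.7]
 6.68 [ 0.5389 -0.0109  0.1161] [-0.0436  0.0029  0.1161] [-0.4  0.6  0.2]
 6.98 [ 0.5447 -0.0095  0.116 ] [-0.0376  0.003   0.116 ] [-1.4  0.9 -1.1]
 7.28 [ 0.5505 -0.0081  0.116 ] [-0.0316  0.003   0.116 ] [-1.4 -0.1  0. ]
```

```bash
python3 - <<'E'
from h import *
p,d=capture("top");q,_=capture("side")
a=cv2.resize(p[120:280,170:370],None,fx=3,fy=3,interpolation=cv2.INTER_CUBIC)
b=cv2.resize(q[150:310,180:300+80],None,fx=3,fy=3,interpolation=cv2.INTER_CUBIC)[:, :]
cv2.imwrite("pics/a1.png",a);cv2.imwrite("pics/b1.png",b)
E
```

```text
(no output)
```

View pics/a1.png

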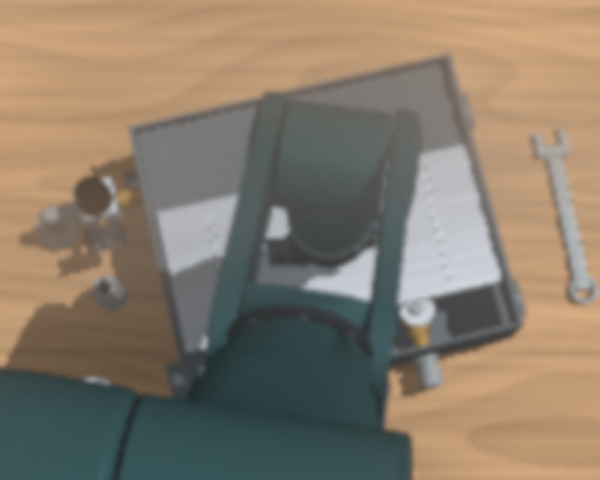

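View pics/b1.png

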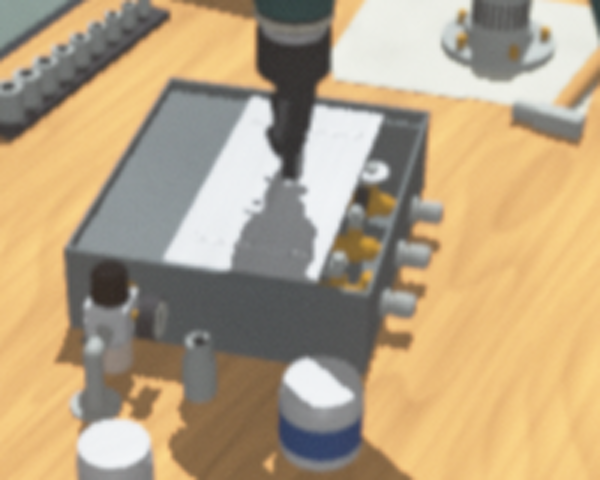

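The cover is sliding flat, with its front edge now well back. A bright disc shows at the -y valve (top-view crop about (417,315)). I'll keep pushing until it meets the rear stop.

```bash
python3 - <<'E'
from h import *
x=-.0316
n=0
while x<.066:
    x+=.006 if x<.04 else .003
    servo_line(W(x,0.003,.116),0.06)
    f=np.linalg.norm(current_ft_force()[:2]); 
    if x>.035: st()
    if f>9: break
st("end")
c=w2b(P,current_tool_pos())[0][0]
servo_line(W(c-.02,0.003,.118),0.08)
servo_line(W(c-.02,0.003,.23),0.2)
move_ptp([.42,-.33,.27],[np.pi,0,-.3]); st()
p,d=capture("top");np.save("pics/top2.npy",d)
cv2.imwrite("pics/top2.png",p)
cv2.imwrite("pics/a2.png",cv2.resize(p[130:275,180:380],None,fx=4,fy=4,interpolation=cv2.INTER_CUBIC))
q,_=capture("side");cv2.imwrite("pics/side2.png",q)
cv2.imwrite("pics/b2.png",cv2.resize(q[150:310,180:380],None,fx=4,fy=4,interpolation=cv2.INTER_CUBIC)[:600])
E
```

```text
10.39 [0.621  0.0085 0.116 ] [0.0408 0.003  0.116 ] [ 0.2  0.7 -0.6]
 10.64 [0.6234 0.0091 0.116 ] [0.0433 0.003  0.116 ] [-1.7 -0.2  0.8]
 10.89 [0.6266 0.0099 0.1159] [0.0466 0.003  0.1159] [-1.8 -0.5 -1.3]
 11.14 [0.6296 0.0106 0.1159] [0.0497 0.003  0.1159] [-1.   0.1 -0.5]
 11.39 [0.6326 0.0112 0.116 ] [0.0528 0.003  0.116 ] [-1.2  0.1 -0.4]
 11.64 [0.6356 0.0119 0.116 ] [0.0558 0.003  0.116 ] [-1.9 -1.  -0.6]
 11.89 [0.6385 0.0126 0.116 ] [0.0588 0.003  0.116 ] [-1.5 -0.6 -0.6]
 12.14 [0.641  0.0131 0.116 ] [0.0614 0.0029 0.116 ] [-2.8 -0.9  0.3]
 12.39 [0.6413 0.0133 0.1158] [0.0617 0.003  0.1158] [-9.3 -3.8  5.1]
end 12.39 [0.6413 0.0133 0.1158] [0.0617 0.003  0.1158] [-9.3 -3.8  5.1]
 15.01 [ 0.4205 -0.3293  0.2697] [-0.2317 -0.28    0.2697] [ 0.9  0.3 -0.8]
```

View pics/a2.png

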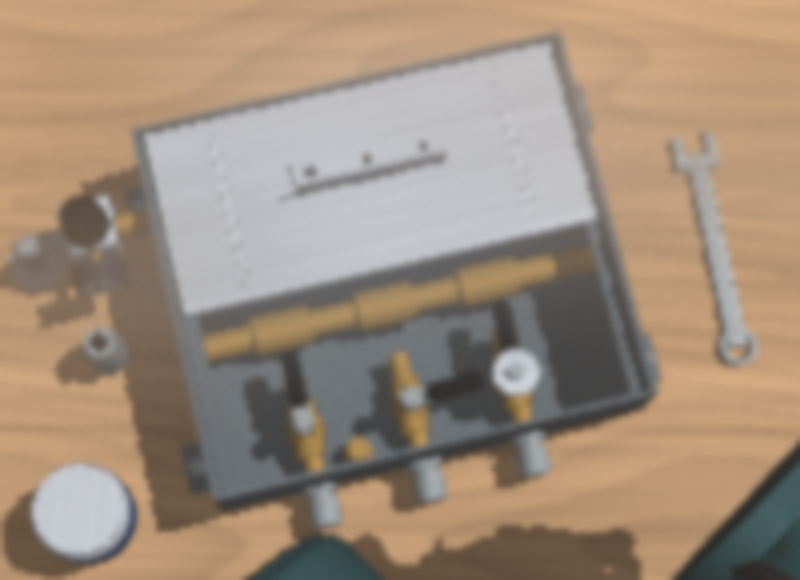

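View pics/b2.png

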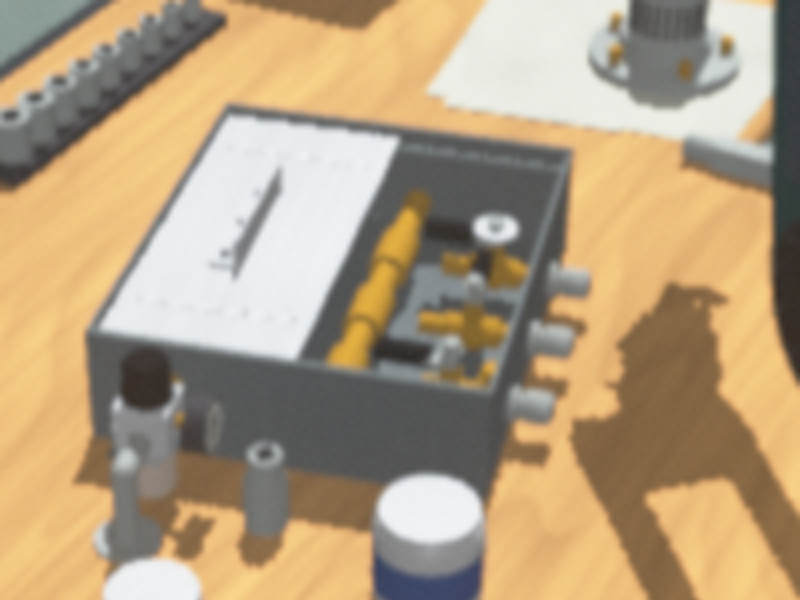

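```bash
python3 - <<'E'
from h import *
full=lambda u,v:(180+(u+.5)/4-.5,130+(v+.5)/4-.5)
F=lambda L,z:np.round(w2b(P,unproj("top",[full(*k) for k in L],z)),4)
print("disc,",F([(516,371)],.073))
print("nuts plain y95, y10",F([(304,418),(412,397)],.079))
print("lever disc end/edges",F([(504,303),(494,310),(516,306)],.070))
print("cover corners",F([(145,130),(557,42),(187,312),(595,218)],.089))
print("plain2 end",F([(430,392),(481,381)],.07))
print("plain1 end",F([(291,352)],.07))
p=cv2.imread("pics/top2.png")[205:250,260:330]
cv2.imwrite("pics/c2.png",cv2.resize(p,None,fx=11,fy=11,interpolation=cv2.INTER_CUBIC))
# rigid fit using stems
from itertools import product
d=np.load("pics/top2.npy")
E
```

```text
disc, [[-0.0998 -0.0755  0.073 ]]
nuts plain y95, y10 [[-0.0995  0.0932  0.079 ]
 [-0.1023  0.0083  0.079 ]]
lever disc end/edges [[-0.0447 -0.0796  0.07  ]
 [-0.0483 -0.0706  0.07  ]
 [-0.0491 -0.0882  0.07  ]]
cover corners [[ 0.1512  0.1658  0.089 ]
 [ 0.1494 -0.1697  0.089 ]
 [ 0.0002  0.1633  0.089 ]
 [ 0.0018 -0.1633  0.089 ]]
plain2 end [[-0.1003 -0.0067  0.07  ]
 [-0.1009 -0.0474  0.07  ]]
plain1 end [[-0.0451  0.0918  0.07  ]]
```

View pics/c2.png

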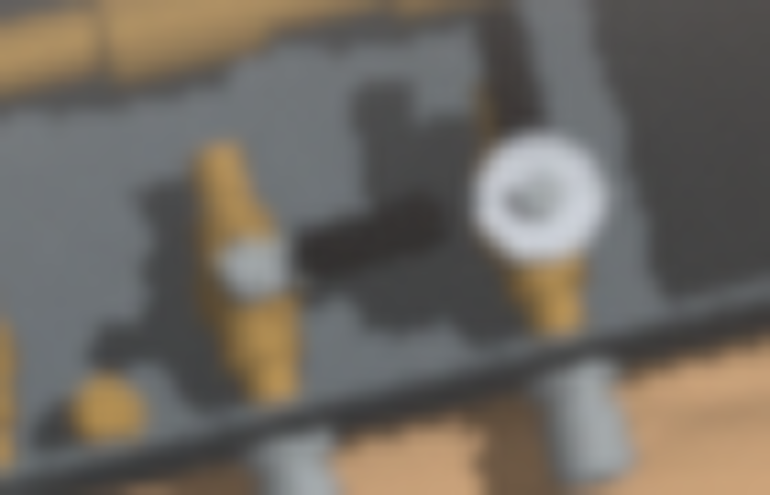

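The cover is fully back. The marked valve is at y = -75, its lever in line with its pipe. The middle plain lever is shut, and the plain one at y = +95 is open. Stems and cover both show the box 4 to 5 mm further back than my fit, so I'll correct for that and then sweep the lever.

```bash
cat >> h.py <<'E'
P[:2]=b2w(P,[[.0043,-.0010,0]])[0][:2]
S=np.array([-.105,-.075])
def tgt(th,s,r=.044,z=.069):
    c=S+r*np.array([np.cos(th),-np.sin(th)])+s*np.array([np.sin(th),np.cos(th)])
    return W(c[0],c[1],z),[np.pi,0,P[2]+np.pi/2-th]
E
python3 - <<'E'
from h import *
a,R=tgt(.05,.028,z=.23)
move_ptp(a,R); st("above"); print(current_ee_rot()-np.array(R))
servo_line(tgt(.05,.028,z=.11)[0],.15); st()
servo_line(tgt(.05,.028)[0],.06); st("in")
for s in(.024,.021,.019):
    servo_line(tgt(.05,s)[0],.05); st(s)
p,d=capture("side");cv2.imwrite("pics/b3.png",cv2.resize(p[150:310,200:380],None,fx=4,fy=4,interpolation=cv2.INTER_CUBIC)[:600])
E
```

```text
above 16.46 [ 0.5397 -0.0656  0.2301] [-0.0596 -0.0495  0.2301] [-0.1 -0.2 -0.3]
[-8.93785846e-05  4.16221312e-04 -1.07331803e-03]
 17.41 [ 0.5402 -0.0657  0.1107] [-0.0591 -0.0498  0.1107] [ 0.6 -0.  -0.7]
in 18.24 [ 0.5397 -0.0653  0.069 ] [-0.0595 -0.0493  0.069 ] [-0.4 -0.1 -0.6]
0.024 18.49 [ 0.5407 -0.0697  0.0694] [-0.0595 -0.0537  0.0694] [-0.2 -0.1 -0.5]
0.021 18.74 [ 0.541  -0.0724  0.0691] [-0.0599 -0.0565  0.0691] [ 0.9 -0.  -0.1]
0.019 18.99 [ 0.5411 -0.0742  0.069 ] [-0.0602 -0.0582  0.069 ] [0.2 0.5 1.2]
```

View pics/b3.png

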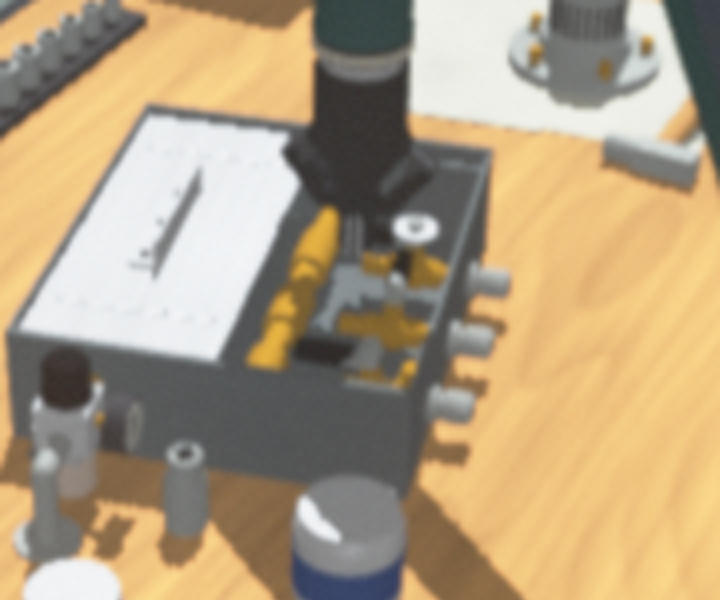

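The fingers are down beside the marked lever, with no contact yet and clear of the disc. Now I'll sweep it.

```bash
python3 - <<'E'
from h import *
ths=list(np.arange(.05,1.5,.1))+[1.5,1.54,1.571]
for i,th in enumerate(ths):
    a,R=tgt(th,.018); servo_line(a,.045,rotation=R)
    f=current_ft_force()
    if i%2==0 or th>1.4: st(round(th,2))
    if np.linalg.norm(f)>25: print("high",f);break
else:
    for s in(.0165,.015,.0135,.012):
        servo_line(tgt(1.571,s)[0],.03); st(s)
        if np.linalg.norm(current_ft_force()[:2])>14: break
E
```

```text
0.05 19.29 [ 0.5412 -0.0747  0.069 ] [-0.0602 -0.0587  0.069 ] [-0.4  4.6  1. ]
0.25 19.81 [ 0.5456 -0.0836  0.069 ] [-0.058  -0.0685  0.069 ] [ 0.2  2.6 -0.4]
0.45 20.32 [ 0.5482 -0.0928  0.069 ] [-0.0575 -0.078   0.069 ] [ 1.   2.2 -0.6]
0.65 20.84 [ 0.5489 -0.1023  0.069 ] [-0.059  -0.0874  0.069 ] [ 1.3  2.8 -0.3]
0.85 21.36 [ 0.5478 -0.1117  0.0691] [-0.0623 -0.0963  0.0691] [ 1.7  1.7 -1.1]
1.05 21.88 [ 0.5447 -0.1208  0.0691] [-0.0674 -0.1044  0.0691] [2.2 2.  0.7]
1.25 22.39 [ 0.5399 -0.129   0.0691] [-0.0739 -0.1113  0.0691] [ 1.8  1.1 -0.4]
1.45 22.91 [ 0.5335 -0.136   0.0691] [-0.0817 -0.1167  0.0691] [ 1.9  0.7 -0.5]
1.5 23.16 [ 0.5319 -0.1375  0.0691] [-0.0837 -0.1177  0.0691] [ 3.7  1.  -0.3]
1.54 23.41 [ 0.5304 -0.1387  0.0691] [-0.0854 -0.1186  0.0691] [4.3 1.6 0. ]
1.57 23.66 [ 0.5294 -0.1395  0.0691] [-0.0866 -0.1191  0.0691] [5.3 1.5 0.4]
0.0165 23.91 [ 0.5292 -0.1396  0.0692] [-0.0867 -0.1192  0.0692] [ 8.6  3.9 -2.1]
0.015 24.16 [ 0.5291 -0.1397  0.0693] [-0.0869 -0.1193  0.0693] [11.3  6.6 -5.3]
0.0135 24.41 [ 0.5289 -0.1398  0.0694] [-0.0871 -0.1193  0.0694] [16.6  9.3 -7.3]
```

The lever is hard against its stop, with force rising and no further motion. I'll back off, rise and check.

```bash
python3 - <<'E'
from h import *
servo_line(tgt(1.571,.030)[0],.06);st()
servo_line(tgt(1.571,.030,z=.23)[0],.15)
move_ptp([.42,-.33,.27],[np.pi,0,-.3]); st()
p,d=capture("top")
cv2.imwrite("pics/top4.png",p)
cv2.imwrite("pics/a4.png",cv2.resize(p[130:275,180:380],None,fx=4,fy=4,interpolation=cv2.INTER_CUBIC))
E
```

```text
24.83 [ 0.5397 -0.1366  0.0687] [-0.0759 -0.1187  0.0687] [-0.6 -0.3 -0.6]
 26.98 [ 0.4203 -0.3291  0.2694] [-0.2362 -0.2787  0.2694] [-0.1 -0.2  0.9]
```

View pics/a4.png

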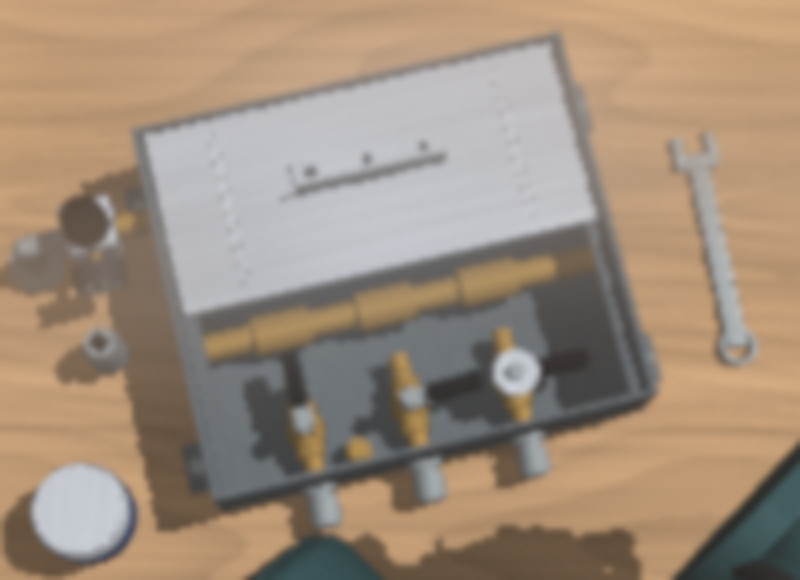

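The marked lever now points along -y, its end at about (588,357) in the crop. The plain levers, nipple, socket, tin and wrench look unmoved, and the cover is still fully back.

```bash
python3 - <<'E'
from h import *
full=lambda u,v:(180+(u+.5)/4-.5,130+(v+.5)/4-.5)
q=w2b(P,unproj("top",[full(516,371),full(588,357)],[.073,.070]))
v=q[1]-q[0];print(q,np.arctan2(-v[1],v[0]))
wait(.3);finish_job();print(current_time_s())
E
```

```text
[[-0.10413786 -0.0745413   0.073     ]
 [-0.10568796 -0.13250737  0.07      ]] 1.5975315037697408
the job is handed in; nothing more can be done
the job is handed in; nothing more can be done
```

The cover is fully back, the disc valve's lever is shut against its stop, and the job is handed in. That was about 27 s into the 48 s allowed.

- **Cover:** I pushed it by its finger pull with the closed gripper until the force rose to about 10 N at the rear stop. The last picture shows it still against the stop and flat in its guides.
- **Marked lever:** The disc valve was the one at box y = -75 mm. I swept its lever clockwise until it stopped moving and the force rose to about 20 N. The last picture puts it at about 1.60 rad, which agrees with the 1.571 rad stop within picture error.
- **Other things:** In the last top picture both plain levers, the nipple, socket, tin and wrench look where they were. I did not check the hub, hammer or spray can again after the moves. The arm ended clear of everything.

One measurement disagreed. My first fit of the box was about 4 mm too far forward compared with the stems, the disc and the cover's stop contact, so I corrected it before moving the lever.

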